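# Unlock the condiment drum and turn its opening to the sugar lumps

## Robot

A 7-joint arm with a two-finger parallel gripper is mounted at the origin on a cart in front of the work surface, level with it; the furniture and walls round the work are solid. World frame = base frame: x ahead of the robot, y to its left, z up, the work surface at z = 0. Lengths are in m, angles in degrees, forces in N, time in s.
With the tool pointing down it reaches from about 0.425 to 0.95 m from the base axis. Payload 4.7 kg.
Tool frame: the origin (TCP) lies midway between the tips of the shut fingers; the grasp point (between the pads) lies 19 mm behind it (grip_depth is the distance from the TCP to the grasp point, in m); z points along the fingers, y is the line along which they close (so a half turn about z gives the same grasp; the last joint's range is limited). The gripper opens to 87 mm and grips with 3 to 60 N. Pads are 19 mm wide; open, the fingers measure 117 mm over their backs; the gripper's body (75 mm by 190 mm) begins 51 mm behind the grasp point.
Start: joints at [72.714, 26.849, -2.785, 87.806, 1.381, 65.374, -4.715], TCP at [0.182, -0.65, 0.186] pointing down, gripper open.
Joint ranges: [-148.3, 148.3], [-19.14, 114.17], [-79.39, 73.82], [5.75, 140.21], [-59.74, 239.74], [12.07, 113.84], [-152.46, 152.46]. Speed limits (degrees/s): [147.25, 147.25, 180, 180, 180, 180, 180].

## Interface

Orientations are given as a 3x3 rotation matrix whose columns are the frame's x, y, z axes.
In Python, from station import * gives the robot as it stands. The module is installed in compiled form; this text tells all that it offers.
- The arm moves only by the tool carry_out, never from a script. Its argument "plan" is a list of rows, each a list of 3 entries, a list of its own where there are three numbers: the finger opening in mm, from 0 to 87, then the shift along the tool's x, y, z in mm, then the turn about the tool's z in degrees. In form: [[jaw, [tx, ty, tz], turn], ...]. A call has 1 to 8 rows; each row is the pose to reach, as a shift and turn from the pose commanded when the call began, along the tool's axes at that moment; what a row does not reach only later rows make up. A row lasts 1/12 s, in which the tool goes at most 41.7 mm and 7.16 degrees, less where a joint would pass 70% of its speed; a pose out of reach is approached as far as the arm can. A call with a gripper value outside its range is refused whole. The fingers move at their own pace and stop on an object; "squeeze" is the grip in N (left out, the last holds). Time passes only in rows, so rows that repeat a pose let the fingers close. It gives the time, the measured TCP pose, the force, the opening and the grip force at its end, in the units of the state.
- observe(): the state, without advancing time (a new reading comes with each control period).
- snapshot(name): name is "side" or "top"; returns a dict with "frame" (480x640x3 uint8, red, green, blue), "camera_matrix" (3x3 intrinsics, pixels), "R" (3x3) and "t" (3): a world point X has camera coordinates R X + t. Camera axes: x right, y down, z forward; pixel columns grow to the right and rows downward; lengths in m; the calibration is good to about 2 mm. A picture is of the moment at which its call begins. There is no depth.
- hand_in(): hands the job in; it is judged then, once.
The state is a dict: "time": time; "qpos": joint angles; "qd": joint speeds; "tau": joint torques, N m; "ee_pos": TCP position; "tool_rot": TCP orientation; "force": force on the tool from outside, world axes, zero at the start; "wrist_torque": the same for the moment, N m; "width": finger opening in m; "grasp_force": force on a finger pad.
Only numpy, scipy, OpenCV 4.12 (cv2) and the standard library are available. Lean on these libraries where they do the work, as an engineer would, in place of code of your own. Each camera call takes 0.05 s, during which the arm holds its last target. There are 200 camera calls.

## Task

Coffee service is starting: open the round condiment drum at the sugar. Draw the slide lock on its rim all the way back, then turn the clear lid by its upright fin until the opening in the lid lies squarely over the compartment with the sugar lumps, and leave it so. Leave the shakers and the empty ramekin beside it where they stand.

Things in the scene. Friction and masses are not known exactly. Their poses are not given: they have to be found in the camera images.
- drum: Round black condiment drum, 180 mm wide, fixed to the table. Origin: centre of its underside, on the lid's turning axis; z up. The slide lock is on its own -x side, over a blank, solid 72 degree sector. The other four 72 degree sectors are open compartments with floors 20 mm up, centred 55 mm from the axis at 36, 108, 252 and 324 degrees anticlockwise from its x axis.
- sugar_lumps: Heap of nine white sugar lumps (13 mm cubes) in one of the compartments (which one changes), seen through the clear lid. Fixed. Origin: centre of that compartment, on its floor. The other compartments hold one jam jar with a round cap (45 mm), a stack of oblong foil-topped butter packs (46 mm) and three round creamer pots (29 mm).
- lid (a joint): Angle of the lid, rad: 0 parked with its opening over the blank sector, growing anticlockwise from above. With the lock drawn it turns either way, up to a full turn, with 0.12 N m of friction (about 2 N at the fin) and stays where left. With the lock home, two lugs on the lid's rim stand either side of the lock's bar and leave about 1 degree of play.
- window (a point): Centre of the lid's only opening, 71 mm above the table (lid's top face), 55 mm from the axis. The opening is a wedge, 50 degrees wide, 28 to 79 mm from the axis, in a raised grey frame (74 mm high). The rest is clear plastic with a grey rim (94 mm radius, 74 mm high) and a grey hub (19 mm radius, 76 mm high).
- fin (a point): Middle of the top edge of the lid's upright grey grip fin, 108 mm above the table, 54 mm from the axis, straight across the axis from the opening. The fin is a 9 mm thick plate running radially from 28 to 80 mm from the axis; it stands on the lid (a foot 17 mm wide reaches 75 mm high). It can be pushed on either side or pinched.
- lock (a joint): Travel of the slide lock, m: 0 home (its bar between the lid's lugs), 0.018 drawn fully back, straight away from the axis along the drum's -x. The lid is free from about 0.013. It slides with about 2 N of friction and stays where left.
- thumb (a point): Middle of the top edge of the lock's upright grey thumb-piece, 101 mm above the table, 110 mm from the axis with the lock home. The thumb-piece is 24 mm wide across the slide, 8 mm thick along it, 67 to 101 mm above the table: its upper 25 mm overlook the lid's rim and can be pushed outwards from over the lid.
- shaker_1: White-filled glass shaker with a steel cap, 42 mm across, 84 mm tall, loose, to the right of the drum near the right edge of the table. Origin: centre of its underside.
- shaker_2: Dark-filled glass shaker with a steel cap, 42 mm across, 84 mm tall, loose, beside the other one. Origin: centre of its underside.
- ramekin_2: Empty white ramekin, 65 mm across, 37 mm tall, loose, between the drum and the robot. Origin: centre of its underside.

How it is judged (in metres and radians):
On the way, in this order (a step that is already met when the one before it is completed fails the run):
1. the slide lock is drawn back clear of the lid while the lid is still parked (value of joint lock above 0.013 m and value of joint lid between -0.3 and 0.3 rad), for 0.1 s.
2. the lid's opening lies squarely over the sugar lumps (horizontal distance between window and sugar_lumps below 0.009 m), for 0.2 s.
At the end, for the whole second after the job is handed in: The centre of the lid's opening is within 9 mm (about 9 degrees of turn) of straight above the centre of the sugar-lump compartment, so that the opening lies over that compartment and no other; the lock is still drawn back at least 13 mm, and the lid is at rest (horizontal distance between window and sugar_lumps below 0.009 m and value of joint lock above 0.013 m and velocity of joint lid between -0.05 and 0.05 rad/s); the robot touches nothing.
It fails at once if a shaker or the empty ramekin is shoved more than 40 mm or knocked over (distance of any of shaker_1, shaker_2, ramekin_2 from where it was at the start of the episode above 0.04 m or angle between any of shaker_1, shaker_2, ramekin_2's own z axis and vertical above 0.6 rad).
It also fails if it takes over 43 s, if anything falls off the work surface, if the arm or the gripper's body presses on something with over 40 N, if the wrist force passes 120 N, or if a joint passes its speed limit or range.

## Working session

There is one attempt and no reset: what is moved stays moved. The work goes in short steps, Python scripts to look and compute and a tool call to move; the robot and the scene stay as the last step left them, time stands still between calls to the robot, and variables do not carry over. Pictures are saved under pics/ and viewed, at most 10 in all, crops included, and the job is handed in when it is done.

Besides the shell and the picture viewer there is one more tool, called after "Call:" as name(argument=value, ...) on one line, values as JSON. carry_out: Moves the arm, as the interface text tells. Its arguments: {"type":"object","properties":{"plan":{"type":"array","items":{"type":"array"}},"squeeze":{"type":"number"}},"required":["plan"]}

```bash
mkdir -p pics
python3 - <<'E'
from station import *
import cv2,numpy as np
for n in("top","side"):
    s=snapshot(n); cv2.imwrite(f"pics/{n}0.png",s["frame"][:,:,::-1]); print(n,s["camera_matrix"].tolist(),s["R"].round(4).tolist(),s["t"].round(4).tolist(), (-s["R"].T@s["t"]).round(3))
o=observe();print(o["time"],o["ee_pos"],o["tool_rot"].round(3) if hasattr(o["tool_rot"],"round") else o["tool_rot"],o["width"])
E
```

```text
top [[443.37756220369096, 0.0, 324.2873157802404], [0.0, 443.37756220369096, 236.85766890714652], [0.0, 0.0, 1.0]] [[-0.0301, -0.9995, 0.0004], [-0.9988, 0.0301, -0.0375], [0.0375, -0.0015, -0.9993]] [-0.4212, 0.4314, 0.9165] [ 0.384 -0.433  0.932]
side [[506.9501271819401, 0.0, 318.13957227055806], [0.0, 506.9501271819401, 236.60575575303108], [0.0, 0.0, 1.0]] [[-0.9617, -0.2741, 0.005], [-0.1896, 0.6519, -0.7342], [0.1979, -0.707, -0.6789]] [0.292, 0.4026, 0.6272] [0.233 0.261 0.72 ]
0.1 [ 0.18171546 -0.64945945  0.18462392] [[ 0.963  0.269 -0.001]
 [ 0.269 -0.963  0.002]
 [-0.    -0.002 -1.   ]] 0.08662877930143462
```

View pics/top0.png

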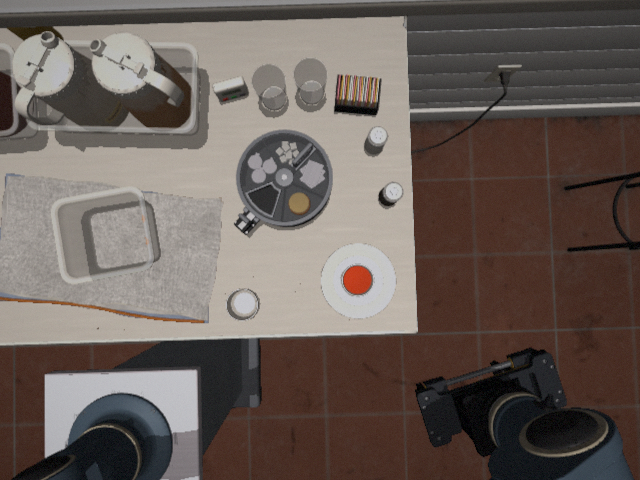

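View pics/side0.png

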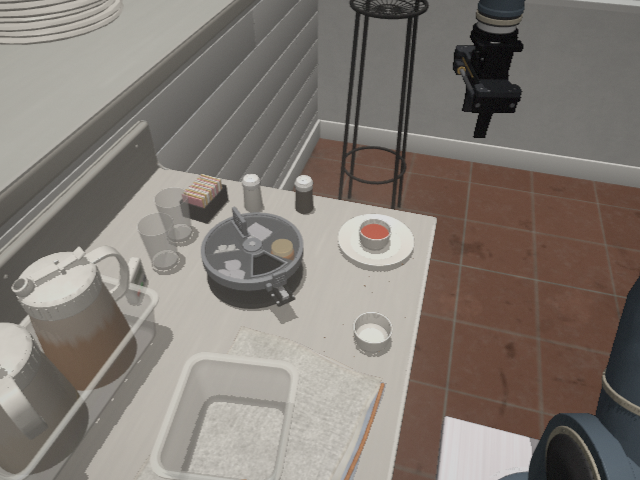

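The top view shows the hub at about (284,177), the lock at about (245,222) at lower left, and the fin at about (304,156). The white cubes are at about (288,152), the creamers at (262,167), the butter at (313,174) and the jam at (299,203). The ramekin is at (243,304) and the shakers are at (377,138) and (391,194). I'll zoom in and compute positions.

```bash
cat > h.py <<'E'
from station import *
import cv2,numpy as np
def ray(s,uv,z):
    K,R,t=np.array(s["camera_matrix"]),np.array(s["R"]),np.array(s["t"])
    c=-R.T@t; d=R.T@np.linalg.inv(K)@np.array([*uv,1.]); return c+d*(z-c[2])/d[2]
def proj(s,X):
    p=np.array(s["camera_matrix"])@(np.array(s["R"])@np.array(X)+np.array(s["t"])); return p[:2]/p[2]
def crop(s,box,name,k=5):
    u,v,w,h=box; cv2.imwrite(name,cv2.resize(s["frame"][v:v+h,u:u+w,::-1],None,fx=k,fy=k,interpolation=cv2.INTER_CUBIC))
E
python3 - <<'E'
from h import *
s=snapshot("top"); crop(s,(225,120,120,120),"pics/c1.png")
P=lambda u,v,z:ray(s,(u,v),z)
h=P(284,177,.076); l=P(245,222,.1);f=P(304,156,.095);g=P(288,152,.028)
print(h,l,f,g)
for n,q in(("lock",l),("fin",f),("sugar",g),("jam",P(299,203,.05)),("cream",P(262,167,.04)),("butter",P(313,174,.04))):
    d=q-h;print(n,np.degrees(np.arctan2(d[1],d[0])).round(1),np.hypot(d[0],d[1]).round(3))
print(P(243,304,.037),P(377,138,.08),P(391,190,.08),P(309,70,.1),P(269,78,.1))
E
```

```text
[ 0.53464054 -0.35914883  0.076     ] [ 0.44753605 -0.28563409  0.1       ] [ 0.57032213 -0.39988136  0.095     ] [ 0.5945108  -0.36463002  0.028     ]
lock 139.8 0.114
fin -48.8 0.054
sugar -5.2 0.06
jam -151.5 0.055
cream 59.2 0.055
butter -79.2 0.057
[ 0.28746981 -0.26663499  0.037     ] [ 0.60457869 -0.54182322  0.08      ] [ 0.50249043 -0.56534627  0.08      ] [ 0.73393987 -0.41428244  0.1       ] [ 0.7207668  -0.33772381  0.1       ]
```

View pics/c1.png

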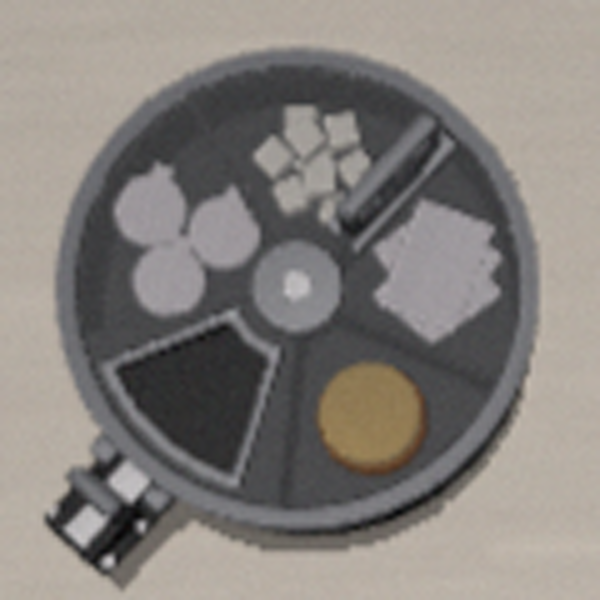

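The crop confirms it: the sugar is in the 36° compartment, next to the fin on its anticlockwise side. The window is over the blank sector, the thumb-piece is at about crop (94,490), the fin top is at about (393,168) and the hub is at (296,286). I'll refine these and compute the approach.

```bash
cat >> h.py <<'E'
def tool(target,yaw=None):
    o=observe(); R=np.array(o["tool_rot"]); p=np.array(o["ee_pos"])
    cur=np.degrees(np.arctan2(R[1,0],R[0,0])); 
    print("t",o["time"],"pos",p.round(4),"xang",cur.round(1),"F",np.array(o["force"]).round(1),"q",np.array(o["qpos"]).round(0),"w",o["width"])
    print(" shift mm",(R.T@(np.array(target)-p)*1000).round(1),"turn",None if yaw is None else round(cur-yaw,1))
E
python3 - <<'E'
from h import *
for n in ("top",):
    s=snapshot(n); P=lambda u,v,z:ray(s,(225+(u+.5)/5-.5,120+(v+.5)/5-.5),z)
    h=P(296,286,.076); T=P(93,490,.101); F=P(393,168,.108)
    # outer rim circle by dark/grey mask vs table
    g=cv2.cvtColor(s["frame"],cv2.COLOR_RGB2GRAY)
    print(h,T,F)
    for q in(T,F): d=q-h;print(np.degrees(np.arctan2(d[1],d[0])),np.hypot(*d[:2]))
    d=(F-T)[:2];print("T->F",np.degrees(np.arctan2(d[1],d[0])),np.hypot(*d), "centre",T[:2]+d*110/164)
    phi=np.radians(-44)
    c=h+np.array([np.cos(phi+np.pi),np.sin(phi+np.pi),0])*.08; c[2]=.12
    tool(c,136)
S=snapshot("side")
print("side proj hub",proj(S,[*h[:2],.076]),"thumb",proj(S,T),"fin",proj(S,F))
E
```

```text
[ 0.53504276 -0.35877101  0.076     ] [ 0.45584244 -0.28262419  0.101     ] [ 0.57275521 -0.39904081  0.108     ]
136.12605678479747 0.10986823992466829
-46.878279542485394 0.05517142391272698
T->F -44.87816697230755 0.16498917599735868 centre [ 0.53425954 -0.36070851]
t 0.2 pos [ 0.1818 -0.6497  0.1849] xang 15.6 F [-0.3  0.  -0.5] q [73. 27. -3. 88.  1. 65. -5.] w 0.08692249344072807
 shift mm [ 378.1 -253.9   65.2] turn -120.4
side proj hub [250.98944459 242.79842466] thumb [277.25231641 271.0894344 ] fin [238.60789053 212.32298093]
```

Call:
carry_out(plan=[[0,[25,-17,0],-6],[0,[50,-34,0],-12],[0,[75,-51,0],-18],[0,[100,-67,0],-24],[0,[125,-84,0],-30],[0,[150,-101,0],-36],[0,[175,-118,0],-42],[0,[200,-135,0],-48]], squeeze=10)

```text
time: 0.92
ee_pos: [0.3388, -0.4649, 0.1856]
tool_rot: [[0.44, 0.898, -0.0], [0.898, -0.44, -0.0], [-0.0, 0.0, -1.0]]
force: [-0.0, -1.1, 0.3]
width: 0.0416
grasp_force: 0.0
```

Run:
```python
from h import *
a=np.radians(135);c=np.array([.5347,-.3598])+.08*np.array([np.cos(a),np.sin(a)])
tool([*c,.12],135)
```

```text
t 0.9167 pos [ 0.3388 -0.4649  0.1856] xang 63.9 F [-0.  -1.1  0.3] q [ 63.  19. -17. 101.   6.  61.  18.] w 0.041589693584870795
 shift mm [206.5  54.   65.6] turn -71.1
```

Call:
carry_out(plan=[[0,[26,7,0],-7],[0,[52,14,0],-14],[0,[78,20,0],-21],[0,[104,27,0],-28],[0,[130,34,0],-35],[0,[156,41,0],-42],[0,[182,48,0],-49],[0,[206,54,0],-56]])

```text
time: 1.58
ee_pos: [0.479, -0.3042, 0.1857]
tool_rot: [[-0.5, 0.866, 0.0], [0.866, 0.5, -0.0], [-0.0, 0.0, -1.0]]
force: [0.7, -0.6, 0.3]
width: 0.001
grasp_force: 0.0
```

Run:
```python
from h import *
a=np.radians(135);c=np.array([.5347,-.3598])+.08*np.array([np.cos(a),np.sin(a)])
tool([*c,.12],135)
```

```text
t 1.5833 pos [ 0.479  -0.3042  0.1857] xang 120.0 F [ 0.7 -0.6  0.3] q [ 54.  20. -33. 101.  12.  62.  47.] w 0.000973294871945257
 shift mm [ 1.3 -0.2 65.7] turn -15.0
```

Call:
carry_out(plan=[[0,[1,0,15],-7],[0,[1,0,35],-14],[0,[1,0,55],-15],[0,[1,0,64],-15],[0,[1,0,66],-15],[0,[1,0,66],-15]])

```text
time: 2.08
ee_pos: [0.4773, -0.3048, 0.1193]
tool_rot: [[-0.702, 0.712, -0.001], [0.712, 0.702, 0.0], [0.001, -0.0, -1.0]]
force: [-0.5, -0.4, 0.6]
width: 0.0006
grasp_force: 0.0
```

Run:
```python
from h import *
a=np.radians(135);c=np.array([.5347,-.3598])+.08*np.array([np.cos(a),np.sin(a)])
tool([*c,.086],135)
s=snapshot("side");crop(s,(180,150,160,120),"pics/s1.png")
```

```text
t 2.0833 pos [ 0.4773 -0.3048  0.1193] xang 134.6 F [-0.5 -0.4  0.6] q [ 55.  24. -34. 105.  16.  55.  58.] w 0.0006397762681324419
 shift mm [ 0.5  1.7 33.3] turn -0.4
```

View pics/s1.png

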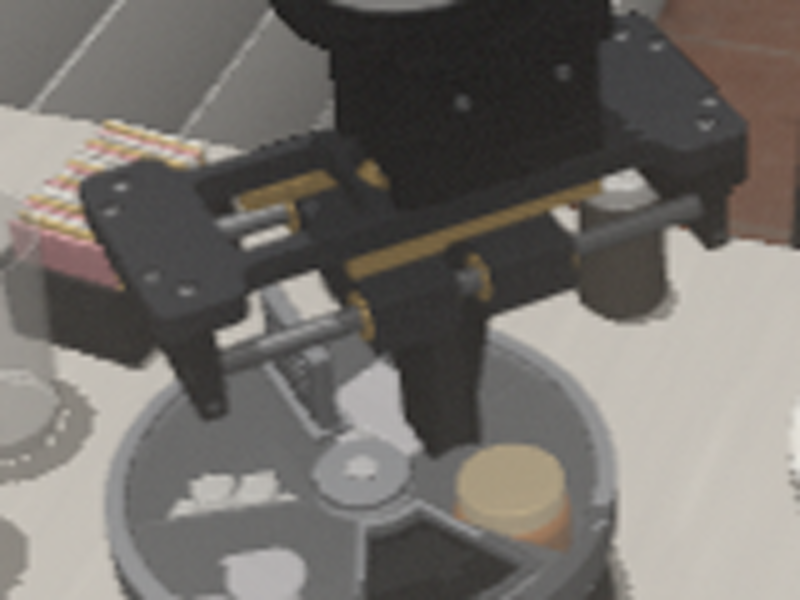

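The fingers are over the lid, between hub and lock, with the tip at about crop (445,450). Next I'll go down and push outwards.

Call:
carry_out(plan=[[0,[0,1,18],0],[0,[0,1,35],0],[0,[0,1,36],0],[0,[0,1,36],0]])

```text
time: 2.47
ee_pos: [0.4784, -0.3041, 0.084]
tool_rot: [[-0.702, 0.712, 0.0], [0.712, 0.702, -0.0], [-0.0, -0.0, -1.0]]
force: [0.2, -0.5, 1.2]
width: 0.0009
grasp_force: 0.0
```

Call:
carry_out(plan=[[0,[5,0,0],0],[0,[10,0,0],0],[0,[14,0,0],0],[0,[18,0,0],0],[0,[22,0,0],0],[0,[25,0,0],0],[0,[28,0,0],0],[0,[28,0,0],0]])

```text
time: 3.13
ee_pos: [0.4581, -0.2836, 0.0836]
tool_rot: [[-0.703, 0.711, -0.0], [0.711, 0.703, -0.0], [0.0, -0.0, -1.0]]
force: [-0.1, -0.1, 0.3]
width: 0.0006
grasp_force: 0.0
```

Run:
```python
from h import *
a=np.radians(135);c=np.array([.5347,-.3598])+.1145*np.array([np.cos(a),np.sin(a)])
tool([*c,.083],135)
```

```text
t 3.1333 pos [ 0.4581 -0.2836  0.0836] xang 134.6 F [-0.1 -0.1  0.3] q [ 54.  25. -34. 111.  18.  50.  56.] w 0.0005941400128194125
 shift mm [6.4 0.3 0.6] turn -0.4
```

Call:
carry_out(plan=[[0,[2,0,0],0],[0,[4,0,0],0],[0,[5,0,0],0],[0,[6,0,0],0]])

```text
time: 3.47
ee_pos: [0.4543, -0.2797, 0.0835]
tool_rot: [[-0.703, 0.712, 0.0], [0.712, 0.703, -0.0], [-0.0, 0.0, -1.0]]
force: [0.3, 0.7, -0.1]
width: 0.0008
grasp_force: 0.0
```

Call:
carry_out(plan=[[0,[1,0,0],0],[0,[2,0,0],0],[0,[3,0,0],0],[0,[3,0,0],0]])

```text
time: 3.8
ee_pos: [0.4521, -0.2775, 0.0836]
tool_rot: [[-0.703, 0.712, -0.0], [0.712, 0.703, 0.0], [0.0, -0.0, -1.0]]
force: [-0.6, 0.8, 0.0]
width: 0.0006
grasp_force: 0.0
```

Run:
```python
from h import *
a=np.radians(135);c=np.array([.5347,-.3598])+.1145*np.array([np.cos(a),np.sin(a)])
tool([*c,.083],135)
s=snapshot("side");crop(s,(200,200,120,100),"pics/s2.png")
```

```text
t 3.8 pos [ 0.4521 -0.2775  0.0836] xang 134.6 F [-0.6  0.8  0. ] q [ 54.  24. -34. 112.  18.  49.  55.] w 0.0005597204482308096
 shift mm [-2.1  0.2  0.6] turn -0.4
```

View pics/s2.png

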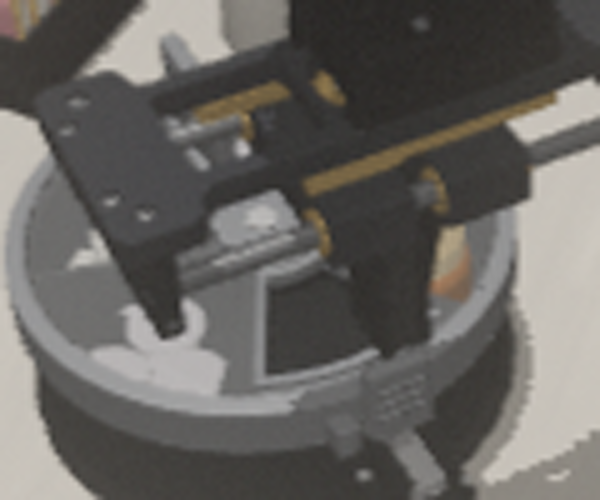

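The finger is right behind the thumb-piece at about crop (400,365), which doesn't look fully out yet. I'll keep pushing until the stop shows in the force.

Call:
carry_out(plan=[[0,[1,0,0],0],[0,[2,0,0],0],[0,[3,0,0],0],[0,[4,0,0],0],[0,[4,0,0],0]])

```text
time: 4.27
ee_pos: [0.4492, -0.2746, 0.0835]
tool_rot: [[-0.703, 0.712, -0.0], [0.712, 0.703, 0.0], [0.0, -0.0, -1.0]]
force: [-0.0, -0.0, 0.0]
width: 0.0005
grasp_force: 0.0
```

Run:
```python
from h import *
a=np.radians(135);u=np.array([np.cos(a),np.sin(a)]);C=np.array([.5347,-.3598]);c=C+.1145*u
tool([*c,.083],135)
s=snapshot("side")
for r in(.110,.115,.12,.128): print(r,(proj(s,[*(C+r*u),.101])-200)*5)
crop(s,(200,200,120,100),"pics/s3.png")
```

```text
t 4.2667 pos [ 0.4492 -0.2746  0.0835] xang 134.6 F [-0. -0.  0.] q [ 54.  24. -34. 112.  17.  49.  55.] w 0.0005265963756710683
 shift mm [-6.2  0.3  0.5] turn -0.4
0.11 [382.62266573 356.06156597]
0.115 [389.12535882 365.63885428]
0.12 [395.6774686  375.28892442]
0.128 [406.26504558 390.8825063 ]
```

View pics/s3.png

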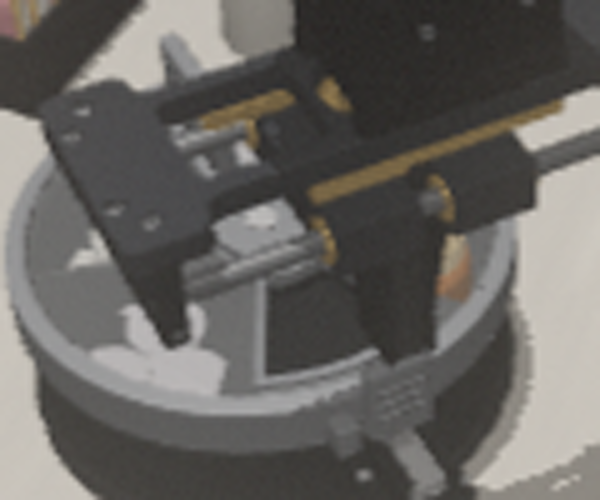

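Run:
```python
from h import *
s=snapshot("side");print((proj(s,observe()["ee_pos"])-[250,250])*8)
a=cv2.imread("pics/side0.png")[250:310,250:305]; b=s["frame"][250:310,250:305,::-1]
cv2.imwrite("pics/cmp.png",cv2.resize(np.hstack([a,b]),None,fx=7,fy=7,interpolation=cv2.INTER_CUBIC))
```

```text
[238.68496995 257.79128959]
```

View pics/cmp.png

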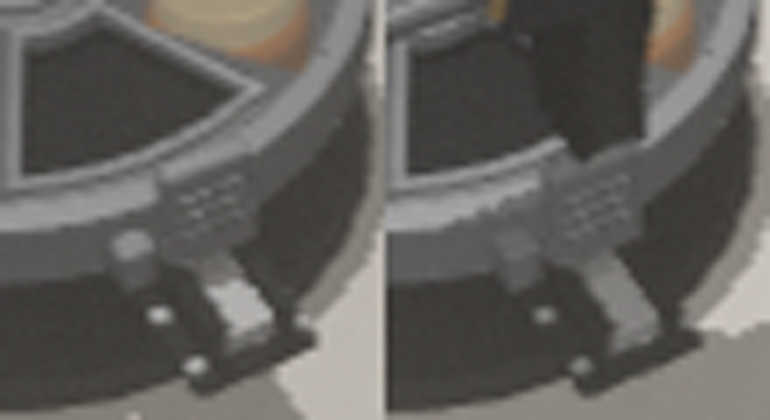

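The picture shows the thumb-piece unmoved (left: before, right: now), with the fingertip just behind it, so my positions are off by some mm. I'll cross-check them with rays from the side view.

Run:
```python
from h import *
S=snapshot("side");T=snapshot("top")
f0=cv2.imread("pics/side0.png")
# hub highlight centroid & TCP projections
for nm,(x,y,w,h) in(("side",(240,232,26,24)),):
    g=cv2.cvtColor(f0,cv2.COLOR_BGR2GRAY)[y:y+h,x:x+w]; v,u=np.nonzero(g>np.percentile(g,97)); print("hub dot",u.mean()+x,v.mean()+y)
print("hub side",ray(S,(252,244),.076),"thumb side",ray(S,(279.3,273.6),.101),"fin side?",ray(S,(239,216),.108))
print("side rim fit:")
print("thumb top",ray(T,(243.2,217.6),.101))
p=observe()["ee_pos"];print("tcp top",proj(T,p),"side",proj(S,p))
b=T["frame"][120:240,225:345,::-1];a=cv2.imread("pics/top0.png")[120:240,225:345]
cv2.imwrite("pics/cmp2.png",cv2.resize(np.hstack([a[70:,:70],b[70:,:70]]),None,fx=5,fy=5,interpolation=cv2.INTER_CUBIC))
```

```text
hub dot 252.6 241.1
hub side [ 0.53207809 -0.3562858   0.076     ] thumb side [ 0.45066941 -0.27815062  0.101     ] fin side? [ 0.56797731 -0.38938309  0.108     ]
side rim fit:
thumb top [ 0.45584244 -0.28262419  0.101     ]
tcp top [240.8878617  221.76101254] side [279.80950514 282.19662854]
```

View pics/cmp2.png

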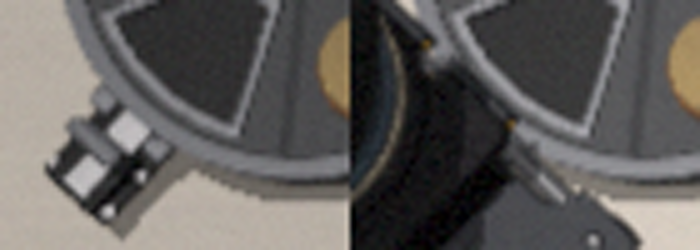

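Run:
```python
from h import *
S=snapshot("side")
print("s1 tip pred",(proj(S,[.4773,-.3048,.1193])-[180,150])*5, "seen ~ (445,452)")
print("s2 pred",(proj(S,[.4521,-.2775,.0836])-[200,200])*5,"s3",(proj(S,[.4492,-.2746,.0835])-[200,200])*5)
o=observe();R=np.array(o["tool_rot"]);p=np.array(o["ee_pos"])
for z in(0,.02,.04,.06): print(z,[((proj(S,p-R[:,2]*z+R@np.array([sx*.0095,sy*.015,0]))-200)*5).round(0).tolist() for sx in(-1,1) for sy in(-1,1)])
```

```text
s1 tip pred [445.22700871 509.31249653] seen ~ (445,452)
s2 pred [394.27875821 403.76215585] s3 [399.61060427 411.88854344]
0 [[427.0, 377.0], [347.0, 408.0], [452.0, 414.0], [371.0, 446.0]]
0.02 [[424.0, 337.0], [343.0, 368.0], [450.0, 373.0], [367.0, 405.0]]
0.04 [[422.0, 295.0], [339.0, 326.0], [448.0, 331.0], [364.0, 363.0]]
0.06 [[420.0, 251.0], [335.0, 282.0], [446.0, 288.0], [360.0, 320.0]]
```

In both side pictures the visible fingertips are about 26 mm higher than the reported TCP. They therefore passed above the thumb-piece, which explains why there was no force and no motion. I'll back off over the lid and go down in small steps, watching force and image.

Call:
carry_out(plan=[[0,[-10,0,0],0],[0,[-20,0,0],0],[0,[-30,0,0],0],[0,[-38,0,0],0],[0,[-38,0,2],0],[0,[-38,0,5],0],[0,[-38,0,8],0],[0,[-38,0,8],0]])

```text
time: 5.18
ee_pos: [0.4752, -0.3012, 0.0746]
tool_rot: [[-0.703, 0.711, -0.002], [0.711, 0.703, 0.001], [0.002, -0.001, -1.0]]
force: [-1.1, -0.2, -0.4]
width: 0.0002
grasp_force: 0.0
```

Call:
carry_out(plan=[[0,[0,0,2],0],[0,[0,0,4],0],[0,[0,0,6],0],[0,[0,0,6],0]])

```text
time: 5.52
ee_pos: [0.4758, -0.3017, 0.0692]
tool_rot: [[-0.703, 0.712, -0.001], [0.712, 0.703, 0.0], [0.001, -0.0, -1.0]]
force: [-0.3, 0.8, -0.3]
width: 0.0002
grasp_force: 0.0
```

Run:
```python
from h import *
S=snapshot("side");o=observe();p=o["ee_pos"]
print(p,o["force"],(proj(S,p)-[200,200])*5)
for dz in(0,.01,.02,.03):print(dz,((proj(S,np.array(p)+[0,0,dz])-200)*5).round())
crop(S,(200,200,120,100),"pics/s4.png")
```

```text
[ 0.4759458  -0.30176972  0.06938104] [ 0.29151603 -0.36638672  0.28010165] [354.56175526 367.63931941]
0 [355. 368.]
0.01 [353. 348.]
0.02 [351. 328.]
0.03 [349. 308.]
```

View pics/s4.png

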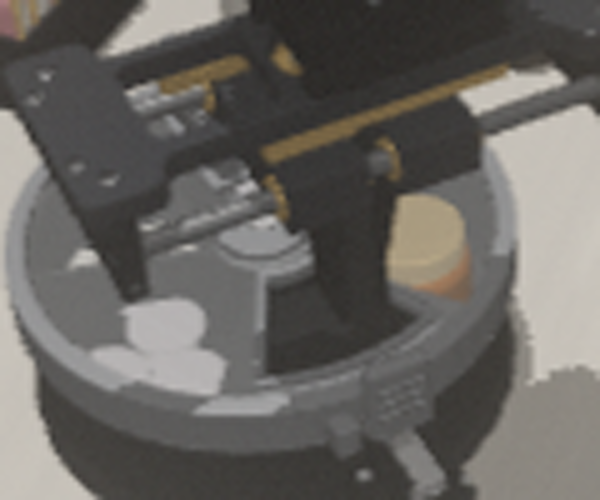

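The fingertips, at about crop (350,325), are still some 20–25 mm above the reported TCP height, over the window, with no contact. I'll go down 6 mm more and push out.

Call:
carry_out(plan=[[0,[0,0,2],0],[0,[0,0,4],0],[0,[0,0,6],0],[0,[0,0,6],0]])

```text
time: 5.9
ee_pos: [0.4758, -0.3017, 0.0631]
tool_rot: [[-0.703, 0.712, -0.001], [0.712, 0.703, 0.0], [0.001, -0.0, -1.0]]
force: [0.3, 0.1, 0.1]
width: 0.0008
grasp_force: 0.0
```

Call:
carry_out(plan=[[0,[4,0,0],0],[0,[8,0,0],0],[0,[11,0,0],0],[0,[14,0,0],0],[0,[17,0,0],0],[0,[20,0,0],0]])

```text
time: 6.4
ee_pos: [0.463, -0.2882, 0.0643]
tool_rot: [[-0.703, 0.712, 0.002], [0.712, 0.703, -0.002], [-0.003, 0.001, -1.0]]
force: [0.8, -1.3, 3.8]
width: 0.0003
grasp_force: 1.4
```

Call:
carry_out(plan=[[0,[2,0,0],0],[0,[4,0,0],0],[0,[6,0,0],0],[0,[8,0,0],0]])

```text
time: 6.73
ee_pos: [0.4571, -0.2824, 0.0642]
tool_rot: [[-0.702, 0.712, 0.002], [0.712, 0.702, -0.001], [-0.002, 0.0, -1.0]]
force: [1.2, -2.0, 5.6]
width: 0.0005
grasp_force: 2.8
```

Run:
```python
from h import *
S=snapshot("side");o=observe();p=o["ee_pos"]
print(p,o["force"],np.hypot(*(np.array(p)[:2]-[.5347,-.3598])))
a=cv2.imread("pics/side0.png")[250:310,250:305]; b=S["frame"][250:310,250:305,::-1]
cv2.imwrite("pics/cmp3.png",cv2.resize(np.hstack([a,b]),None,fx=7,fy=7,interpolation=cv2.INTER_CUBIC))
```

```text
[ 0.4567569  -0.28201753  0.06419741] [ 0.78414253 -1.27761742  5.9400025 ] 0.11011466668431526
```

I have one picture view left, so I'll measure the thumb-piece's motion numerically with template matching.

```bash
cat >> h.py <<'E'
def lockmove():
    S=snapshot("side"); a=cv2.imread("pics/side0.png"); b=S["frame"][:,:,::-1].copy()
    for nm,(x,y,w,h) in (("face",(274,277,12,10)),("bar",(279,287,12,9))):
        r=cv2.matchTemplate(cv2.resize(b[y-8:y+h+20,x-10:x+w+20],None,fx=4,fy=4,interpolation=cv2.INTER_CUBIC),cv2.resize(a[y:y+h,x:x+w],None,fx=4,fy=4,interpolation=cv2.INTER_CUBIC),cv2.TM_CCOEFF_NORMED)
        _,m,_,l=cv2.minMaxLoc(r); print(nm,"moved px",l[0]/4-10,l[1]/4-8,"score",round(m,2))
E
python3 - <<'E'
from h import *
S=snapshot("side")
C=np.array([.5347,-.3598]);u=np.array([-1,1])/2**.5
q=lambda r:proj(S,[*(C+r*u),.09])
print("18mm =",q(.128)-q(.11))
lockmove()
o=observe();p=np.array(o["ee_pos"])
E
```

```text
18mm = [4.69116224 6.9637273 ]
face moved px 2.5 2.0 score 0.73
bar moved px 0.25 0.0 score 0.96
```

Run:
```python
from h import *
S=snapshot("side");o=observe();p=np.array(o["ee_pos"]); cv2.imwrite("pics/raw5.png",S["frame"][:,:,::-1])
print((proj(S,p)-[245,225])*5.5)
a=cv2.imread("pics/side0.png")[225:305,245:315]; b=S["frame"][225:305,245:315,::-1]
m=np.hstack([a,b]); m=np.clip(255*(m/255.)**.6,0,255).astype(np.uint8)
cv2.imwrite("pics/cmp5.png",cv2.resize(m,None,fx=5.5,fy=5.5,interpolation=cv2.INTER_CUBIC))
```

```text
[179.88068485 335.01742158]
```

View pics/cmp5.png

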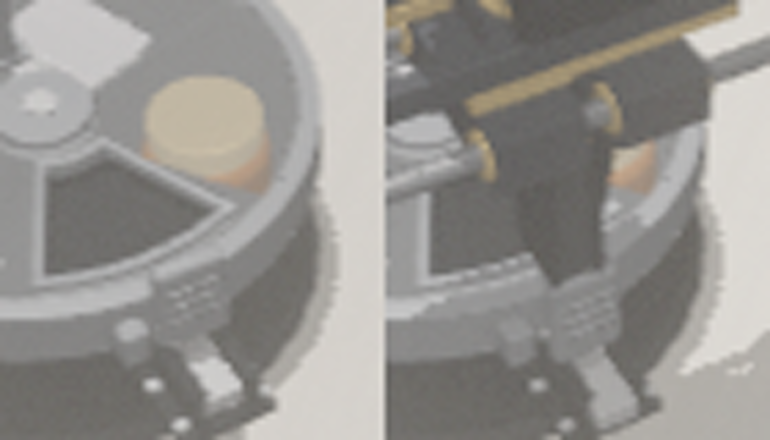

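The thumb-piece has now moved out by about 5 mm (left edge from about 152 to about 163 at 5.5× scale), with the finger behind it. I'll raise 1 mm and keep pushing to the stop.

Call:
carry_out(plan=[[0,[2,0,-1],0],[0,[4,0,-1],0],[0,[6,0,-1],0],[0,[8,0,-1],0]])

```text
time: 7.27
ee_pos: [0.4505, -0.2759, 0.0644]
tool_rot: [[-0.703, 0.712, -0.0], [0.712, 0.703, 0.0], [0.0, -0.0, -1.0]]
force: [0.4, -1.0, 0.6]
width: 0.0003
grasp_force: 0.9
```

Call:
carry_out(plan=[[0,[1,0,0],0],[0,[2,0,0],0],[0,[3,0,0],0],[0,[4,0,0],0]])

```text
time: 7.6
ee_pos: [0.4477, -0.2732, 0.0644]
tool_rot: [[-0.703, 0.712, -0.0], [0.712, 0.703, 0.0], [0.0, -0.0, -1.0]]
force: [1.0, -0.4, 0.5]
width: 0.0005
grasp_force: 0.7
```

Run:
```python
from h import *
o=observe();p=o["ee_pos"]
print(p,o["force"],np.hypot(*(np.array(p)[:2]-[.5347,-.3598])))
lockmove()
```

```text
[ 0.44774927 -0.27321795  0.06440499] [ 1.00744023 -0.3787979   0.50036626] 0.12270648646186745
face moved px -8.75 7.5 score 0.57
bar moved px 0.75 0.75 score 0.96
```

Call:
carry_out(plan=[[0,[1,0,0],0],[0,[2,0,0],0],[0,[3,0,0],0],[0,[3,0,0],0]])

```text
time: 7.98
ee_pos: [0.4455, -0.271, 0.0644]
tool_rot: [[-0.703, 0.712, -0.001], [0.712, 0.703, 0.0], [0.001, -0.0, -1.0]]
force: [-0.2, -0.1, 0.7]
width: 0.0003
grasp_force: 0.5
```

Call:
carry_out(plan=[[0,[1,0,0],0],[0,[2,0,0],0],[0,[2,0,0],0]])

```text
time: 8.23
ee_pos: [0.4442, -0.2696, 0.0645]
tool_rot: [[-0.703, 0.712, -0.0], [0.712, 0.703, 0.0], [0.0, -0.0, -1.0]]
force: [-0.2, -0.5, 1.7]
width: 0.0001
grasp_force: 0.4
```

Call:
carry_out(plan=[[0,[1,0,0],0],[0,[2,0,0],0],[0,[2,0,0],0]])

```text
time: 8.48
ee_pos: [0.4428, -0.2682, 0.0644]
tool_rot: [[-0.703, 0.712, -0.0], [0.712, 0.703, 0.0], [0.0, -0.0, -1.0]]
force: [0.5, 0.1, 0.3]
width: 0.0004
grasp_force: 0.2
```

Run:
```python
from h import *
S=snapshot("side");cv2.imwrite("pics/raw6.png",S["frame"][:,:,::-1])
gs=[cv2.cvtColor(cv2.imread(f),cv2.COLOR_BGR2GRAY)[266:308,266:300] for f in("pics/side0.png","pics/raw5.png","pics/raw6.png")]
ch=" .:-=+*#%@"
for i in range(42): print(266+i,"   ".join("".join(ch[min(9,int(v)//20)] for v in g[i]) for g in gs))
```

```text
266 --------------+**++*+*####*=====--   --::::::::::::::::=*+++++++======-   ----::::::::::::::::::::-+*+====--
267 ------------+**+++++*####*=======-   ---:::::::::::::::-=++++++=======:   ----::::::::::::::::::::=++======:
268 ----------+***+++**#####*======---   ---:::::::::::::::-=++++=======--:   ----::::::::::::::::::::-=======-:
269 --------=+**+=+****###*+======----   ---:::::::::::::::-=+++=======--::   --:------:::::::::::::::-=====---:
270 ------+***+=++***#**#*+=======----   --:-::::::::::::::-=++========-:::   ------**=:::::::::::::::-=====-:::
271 ---=+***+=++**####***========-----   ---=++:::::::::::::=+========-:--:   ---=*##*-:::::::::::::::-====-::::
272 =+****+=+***###**+===========-----   =+*=+=-:::::::::::-==========-::::   =+####+=-::::::::::::::--===-:::::
273 ***++=+**####*++===========-------   =++====-::::::::-:-========--::::-   ###*++**=::::::::::::::--==--::-::
274 ++=++*+*##**+==============-------   ===+***=::::::--===+=======-::::-:   *+++**##+::::::::::::::--=---:::::
275 ++****+**++======+=-=====---------   +***+++=-:::-=++++=======--:::::::   +****
[... 2945 characters left out ...]
+=:--=+++++==#@@@##***
302 ----------*%#+--------=*%@@@@@@@@@   ----------=*+=---=++=-=+**********   ----------=*+=---=+++==+*####*****
303 ----------=++-------=+*#@@@@@@@@@@   -----------==-------=+************   -----------==-----===+************
304 --------=++-------+****#@@@@@@@@@@   --------+++-------+***************   --------+*+-------+***************
305 -----=+***+=----+*******%@@@@@@@@@   -----++****=----+*****************   -----+*****=----+*****************
306 --=+*******+==+**********#@@@@@@@@   --++********==+*******************   --+*********==+*******************
307 +************************#@@@@@@@@   +*********************************   +*********************************
```

The thumb-piece moved only part-way, about 7 mm, and then the finger rode over its top edge. So the tips are about 36 mm short of the reported TCP. I'll go up, back over the lid, and down to a TCP height of about 0.048.

Call:
carry_out(plan=[[0,[0,0,-8],0],[0,[-10,0,-12],0],[0,[-20,0,-12],0],[0,[-30,0,-12],0],[0,[-40,0,-12],0],[0,[-46,0,-12],0],[0,[-46,0,-6],0],[0,[-46,0,0],0]])

```text
time: 9.2
ee_pos: [0.4756, -0.3013, 0.0639]
tool_rot: [[-0.702, 0.712, -0.0], [0.712, 0.702, 0.0], [0.0, 0.0, -1.0]]
force: [0.3, 0.4, -0.6]
width: 0.0003
grasp_force: 0.0
```

Call:
carry_out(plan=[[0,[0,0,3],0],[0,[0,0,6],0],[0,[0,0,8],0],[0,[0,0,8],0]])

```text
time: 9.53
ee_pos: [0.4749, -0.3007, 0.056]
tool_rot: [[-0.703, 0.711, -0.001], [0.711, 0.703, 0.001], [0.001, -0.0, -1.0]]
force: [-0.0, 1.4, 0.3]
width: 0.0007
grasp_force: 0.0
```

Call:
carry_out(plan=[[0,[0,0,2],0],[0,[0,0,4],0],[0,[0,0,6],0],[0,[0,0,7],0],[0,[0,0,7],0]])

```text
time: 9.95
ee_pos: [0.4753, -0.3011, 0.0493]
tool_rot: [[-0.703, 0.712, -0.0], [0.712, 0.703, 0.0], [0.0, -0.0, -1.0]]
force: [-0.3, 0.3, 0.2]
width: 0.0004
grasp_force: 0.0
```

Call:
carry_out(plan=[[0,[5,0,0],0],[0,[9,0,0],0],[0,[13,0,0],0],[0,[16,0,0],0],[0,[19,0,0],0],[0,[22,0,0],0],[0,[25,0,0],0]])

```text
time: 10.53
ee_pos: [0.4583, -0.2839, 0.0498]
tool_rot: [[-0.702, 0.712, 0.002], [0.712, 0.703, -0.001], [-0.002, 0.0, -1.0]]
force: [1.0, -1.7, -1.8]
width: 0.0002
grasp_force: 1.1
```

Call:
carry_out(plan=[[0,[2,0,0],0],[0,[4,0,0],0],[0,[6,0,0],0]])

```text
time: 10.78
ee_pos: [0.4537, -0.2795, 0.0497]
tool_rot: [[-0.702, 0.712, 0.001], [0.712, 0.702, -0.001], [-0.001, -0.0, -1.0]]
force: [0.6, -1.8, -0.3]
width: 0.0004
grasp_force: 1.1
```

Call:
carry_out(plan=[[0,[2,0,0],0],[0,[4,0,0],0]])

```text
time: 10.95
ee_pos: [0.4534, -0.279, 0.05]
tool_rot: [[-0.703, 0.712, 0.007], [0.712, 0.703, -0.004], [-0.008, 0.002, -1.0]]
force: [8.0, -9.4, -10.1]
width: 0.0002
grasp_force: 6.4
```

Call:
carry_out(plan=[[0,[2,0,0],0],[0,[3,0,0],0]])

```text
time: 11.12
ee_pos: [0.4537, -0.279, 0.0505]
tool_rot: [[-0.702, 0.712, 0.012], [0.712, 0.702, -0.007], [-0.013, 0.004, -1.0]]
force: [11.6, -13.2, -11.3]
width: 0.0006
grasp_force: 8.2
```

```bash
cat >> h.py <<'E'
def asc(files,x,y,w,h,q=20):
    gs=[cv2.cvtColor(cv2.imread(f),cv2.COLOR_BGR2GRAY)[y:y+h,x:x+w] for f in files]; ch=" .:-=+*#%@"
    for i in range(h): print(y+i,"   ".join("".join(ch[min(9,int(v)//q)] for v in g[i]) for g in gs))
E
python3 - <<'E'
from h import *
S=snapshot("side");cv2.imwrite("pics/raw7.png",S["frame"][:,:,::-1])
asc(["pics/raw6.png","pics/raw7.png"],266,266,34,42)
E
```

```text
266 ----::::::::::::::::::::-+*+====--   =-:::::::::::::::::::+*++**+====--
267 ----::::::::::::::::::::=++======:   -::::::::::::::::::::=++++=======-
268 ----::::::::::::::::::::-=======-:   :::::::::::::::::::::=++=======--:
269 --:------:::::::::::::::-=====---:   -:::::::::::::::::::-=+=======---:
270 ------**=:::::::::::::::-=====-:::   --::::::::::::::::::-=========-:::
271 ---=*##*-:::::::::::::::-====-::::   ---==-::::::::::::::-========-::::
272 =+####+=-::::::::::::::--===-:::::   =*##*=::::::::::::::-=======--::::
273 ###*++**=::::::::::::::--==--::-::   ###*+-::::::::::::::-======--:::::
274 *+++**##+::::::::::::::--=---:::::   *++++-::::::::::::::-=====--::::::
275 +****###*::::::::::--::----:::::--   +***+-::::::::::::::-====--:::::::
276 *#######*-:::::::-::::::-:::::::--   **+++=::::::::::::::-===-::::::::-
277 ##%#####+=:::::::::-:::::::::::::-   +++++=-:::::::::---==++=-::::::::-
278 %##%###+==-:::::::::::::::::::::--   ++++++=-::::::--==+++++=-:::::::--
279 %%##*+=====-::::::-::::::::::::---   ++++===-::::--==++++++==-:::::::--
280 #*+========-::::::::-:::::::::::
[... 1391 characters left out ...]
********---+****
299 -------------:--=******++---=%@@@@   --:-::::-:-::-:-=********+---+****
300 ----:-----------=+***++++==#@@@###   -:-::-:-:----::-=+********++******
301 -----------++=:--=+++++==#@@@##***   ---------:-++----=+***************
302 ----------=*+=---=+++==+*####*****   ----------=*+=---=+***************
303 -----------==-----===+************   -----------==-----=+******++******
304 --------+*+-------+***************   --------=++-------+++***++++******
305 -----+*****=----+*****************   -----=+****=----+***++++++++******
306 --+*********==+*******************   --+*********==+*****+++++*********
307 +*********************************   +*********************************
```

The lock is at its stop: the force rose to 17 N and the face moved about 7 px, which is 18 mm. Next I'll back off, rise and go over the fin.

Call:
carry_out(plan=[[0,[-8,0,0],0],[0,[-12,0,-10],0],[0,[-12,0,-35],0],[10,[-12,0,-55],0],[20,[-40,0,-60],0],[30,[-75,0,-60],0],[40,[-110,0,-60],0],[40,[-145,0,-60],0]])

```text
time: 11.83
ee_pos: [0.5511, -0.3774, 0.1106]
tool_rot: [[-0.703, 0.711, -0.001], [0.711, 0.703, 0.001], [0.001, -0.0, -1.0]]
force: [0.5, 0.1, -0.2]
width: 0.026
grasp_force: 0.0
```

Run:
```python
from h import *
tool([.5729,-.3982,.11],135)
S=snapshot("side");cv2.imwrite("pics/raw8.png",S["frame"][:,:,::-1])
asc(["pics/raw7.png","pics/raw8.png"],266,270,34,36)
```

```text
t 11.8333 pos [ 0.5511 -0.3774  0.1106] xang 134.7 F [ 0.5  0.1 -0.2] q [ 52.  34. -32.  92.  20.  60.  60.] w 0.025950516010615817
 shift mm [-30.1   0.9   0.6] turn -0.3
270 --::::::::::::::::::-=========-:::   ------+##*+=+**+++++++========----
271 ---==-::::::::::::::-========-::::   ---=+##*+++**##***++=========-----
272 =*##*=::::::::::::::-=======--::::   =+###*+++****###***==========-----
273 ###*+-::::::::::::::-======--:::::   ##**+++****######*==========------
274 *++++-::::::::::::::-=====--::::::   *++++**#########+=========--------
275 +***+-::::::::::::::-====--:::::::   ++***#########+==========-----:---
276 **+++=::::::::::::::-===-::::::::-   *##########*+====+*=+**+----------
277 +++++=-:::::::::---==++=-::::::::-   #########*+====+****###*----------
278 ++++++=-::::::--==+++++=-:::::::--   #######+======+**###**#*=---------
279 ++++===-::::--==++++++==-:::::::--   ####*+=======+*###*#*++=----------
280 +=======-::-=++++++=====-:::::::--   **+========+*##*#*+++===----------
281 ========---=+++++=======-::::-----   ===========+###**+====++----------
282 =========--=
[... 1107 characters left out ...]
+****+--+#******
297 :-:--::--:-:::--=+******+---=+****   ----------------=+***#%%%--==+****
298 :---::------:---+*********---+****   ----------------+*#%%@@@@%---+****
299 --:-::::-:-::-:-=********+---+****   ----------------=#%@@@@@@%=--+****
300 -:-::-:-:----::-=+********++******   ----------------=*@@@@@@@@%+******
301 ---------:-++----=+***************   ----------=##=---+#@@@@@@%%%******
302 ----------=*+=---=+***************   ----------*%%+---=*%@@@@@@%#******
303 -----------==-----=+******++******   ----------=++-----=*%@@@@#**###***
304 --------=++-------+++***++++******   --------=++-------=+#%#**++*%%%%#*
305 -----=+****=----+***++++++++******   -----=+***+=----+***+*+++*##@@@@%#
```

The lock stays drawn. Next I'll go over the fin and down with the jaws straddling it.

Call:
carry_out(plan=[[40,[-20,1,0],0],[40,[-30,1,0],0],[40,[-30,1,0],0],[40,[-30,1,5],0],[40,[-30,1,10],0],[40,[-30,1,15],0],[40,[-30,1,20],0],[40,[-30,1,20],0]])

```text
time: 12.55
ee_pos: [0.571, -0.3971, 0.0881]
tool_rot: [[-0.703, 0.711, -0.003], [0.711, 0.703, 0.001], [0.003, -0.001, -1.0]]
force: [-0.5, 0.2, 0.2]
width: 0.0401
grasp_force: 0.0
```

Call:
carry_out(plan=[[40,[0,0,5],0],[40,[0,0,10],0],[40,[0,0,15],0],[40,[0,0,20],0],[40,[0,0,25],0],[40,[0,0,30],0],[40,[0,0,34],0],[40,[0,0,34],0]])

```text
time: 13.22
ee_pos: [0.5717, -0.3977, 0.0543]
tool_rot: [[-0.703, 0.712, -0.002], [0.712, 0.703, 0.001], [0.002, -0.0, -1.0]]
force: [0.4, -0.0, -0.1]
width: 0.04
grasp_force: 0.0
```

Call:
carry_out(plan=[[5,[0,0,0],0],[5,[0,0,0],0],[5,[0,0,0],0],[5,[0,0,0],0],[5,[0,0,0],0],[5,[0,0,0],0]], squeeze=4)

```text
time: 13.72
ee_pos: [0.5731, -0.3976, 0.0559]
tool_rot: [[-0.703, 0.712, 0.002], [0.712, 0.703, 0.0], [-0.001, 0.001, -1.0]]
force: [2.5, 1.3, -1.1]
width: 0.0092
grasp_force: 1.0
```

The width is 9.2 mm, so the fin is pinched where expected. I'll turn 144° clockwise in three arcs of 48°.

Call:
carry_out(plan=[[5,[0.3,-5.6,0],6],[5,[1.2,-11.2,0],12],[5,[2.6,-16.7,0],18],[5,[4.7,-22,0],24],[5,[7.2,-27,0],30],[5,[10.3,-31.7,0],36],[5,[13.9,-36.1,0],42],[5,[17.9,-40.1,0],48]])

```text
time: 14.38
ee_pos: [0.532, -0.4137, 0.0558]
tool_rot: [[0.063, 0.998, 0.002], [0.998, -0.063, -0.001], [-0.001, 0.002, -1.0]]
force: [1.5, -0.7, -1.1]
width: 0.0094
grasp_force: 4.0
```

Run:
```python
from h import *
o=observe();p=np.array(o["ee_pos"]);d=p[:2]-[.5347,-.3598]
print(np.degrees(np.arctan2(d[1],d[0])),np.hypot(*d),o["width"],o["force"],o["wrist_torque"])
tool([*(np.array([.5347,-.3598])+.054*np.array([np.cos(np.radians(-93)),np.sin(np.radians(-93))])),.055],87)
```

```text
-92.84272926057602 0.053927521748409646 0.009447546398321991 [ 1.51205253 -0.65316168 -1.13539155] [-0.08962363 -0.46427538  0.05658086]
t 14.3833 pos [ 0.532  -0.4137  0.0558] xang 86.4 F [ 1.5 -0.7 -1.1] q [ 47.  35. -19.  94.  13.  53.  20.] w 0.009447546398321991
 shift mm [-0.1 -0.1  0.8] turn -0.6
```

Tracking is very good, so I'll continue.

Call:
carry_out(plan=[[5,[0.3,-5.6,0],6],[5,[1.2,-11.2,0],12],[5,[2.6,-16.7,0],18],[5,[4.7,-22,0],24],[5,[7.2,-27,0],30],[5,[10.3,-31.7,0],36],[5,[13.9,-36.1,0],42],[5,[17.9,-40.1,0],48]])

```text
time: 15.05
ee_pos: [0.4918, -0.3944, 0.0558]
tool_rot: [[0.785, 0.62, 0.0], [0.62, -0.785, -0.002], [-0.001, 0.002, -1.0]]
force: [-0.0, -2.2, -0.7]
width: 0.0092
grasp_force: 4.1
```

Call:
carry_out(plan=[[5,[0.3,-5.6,0],6],[5,[1.2,-11.2,0],12],[5,[2.6,-16.7,0],18],[5,[4.7,-22,0],24],[5,[7.2,-27,0],30],[5,[10.3,-31.7,0],36],[5,[13.9,-36.1,0],42],[5,[17.9,-40.1,0],48]])

```text
time: 15.72
ee_pos: [0.4787, -0.3516, 0.0557]
tool_rot: [[0.986, -0.169, -0.004], [-0.169, -0.986, -0.001], [-0.003, 0.001, -1.0]]
force: [-4.9, -0.5, 2.0]
width: 0.0099
grasp_force: 4.0
```

Call:
carry_out(plan=[[5,[0,0,0],0],[5,[0,0,0],0]])

```text
time: 15.88
ee_pos: [0.4798, -0.3497, 0.0554]
tool_rot: [[0.987, -0.16, -0.003], [-0.16, -0.987, 0.002], [-0.003, -0.001, -1.0]]
force: [-4.0, 1.9, 3.2]
width: 0.009
grasp_force: 4.0
```

Run:
```python
from h import *
o=observe();p=np.array(o["ee_pos"]);d=p[:2]-[.5347,-.3598]
print(np.degrees(np.arctan2(d[1],d[0])),np.hypot(*d),o["width"],o["force"],o["wrist_torque"])
tool([*(np.array([.5347,-.3598])+.054*np.array([np.cos(np.radians(171.3)),np.sin(np.radians(171.3))])),.055],-8.7)
```

```text
169.5888290986269 0.05584812379473366 0.009026089786717897 [-4.04269135  1.87435727  3.23552677] [0.46225171 0.97411228 0.05293203]
t 15.8833 pos [ 0.4798 -0.3497  0.0554] xang -9.2 F [-4.   1.9  3.2] q [ 29.  27.   4. 106.  -3.  46. -65.] w 0.009026089786717897
 shift mm [1.8 1.7 0.4] turn -0.5
```

Call:
carry_out(plan=[[5,[0,1.5,0],0],[5,[0,1.5,0],0],[30,[0,1.5,0],0],[30,[0,1.5,0],0],[30,[0,1.5,0],0],[30,[0,1.5,0],0],[30,[0,1.5,0],0]])

```text
time: 16.47
ee_pos: [0.4815, -0.3525, 0.0557]
tool_rot: [[0.987, -0.163, 0.001], [-0.163, -0.987, -0.001], [0.001, 0.0, -1.0]]
force: [-0.5, -0.3, 0.0]
width: 0.0285
grasp_force: 0.0
```

Call:
carry_out(plan=[[30,[0,0,-8],0],[30,[0,0,-20],0],[30,[0,0,-40],0],[30,[0,0,-65],0],[30,[0,0,-90],0],[30,[0,0,-115],0],[30,[0,0,-130],0],[30,[0,0,-130],0]])

```text
time: 17.13
ee_pos: [0.4835, -0.3539, 0.1912]
tool_rot: [[0.987, -0.163, 0.008], [-0.163, -0.987, -0.005], [0.009, 0.004, -1.0]]
force: [0.1, -0.2, 1.8]
width: 0.0299
grasp_force: 0.0
```

Call:
carry_out(plan=[[30,[0,35,0],0],[30,[0,70,0],0],[30,[0,105,0],0],[30,[0,140,0],0],[30,[0,175,0],0],[30,[0,205,0],0],[30,[0,230,0],0],[30,[0,230,0],0]])

```text
time: 17.8
ee_pos: [0.4391, -0.5852, 0.1846]
tool_rot: [[0.985, -0.17, -0.003], [-0.17, -0.985, -0.004], [-0.002, 0.004, -1.0]]
force: [-1.0, -0.9, 0.4]
width: 0.0302
grasp_force: 0.0
```

Run:
```python
from h import *
o=observe();print(o["time"],o["ee_pos"],o["force"])
T=snapshot("top");S=snapshot("side");cv2.imwrite("pics/rT.png",T["frame"][:,:,::-1]);cv2.imwrite("pics/rS.png",S["frame"][:,:,::-1])
C=np.array([.5347,-.3598])
for r in(.03,.054,.078):
    a=np.radians(171.3);print("fin top pred",proj(T,[*(C+r*np.array([np.cos(a),np.sin(a)])),.108]))
a=np.radians(-8.7);W=C+.055*np.array([np.cos(a),np.sin(a)]);print("win pred",proj(T,[*W,.074]),"sug",proj(T,[*W,.026]))
asc(["pics/rT.png"],236,128,98,98,26)
```

```text
17.8 [ 0.43905232 -0.58519007  0.18464055] [-0.96723503 -0.93386566  0.35062256]
fin top pred [280.79308786 189.8565853 ]
fin top pred [279.18362154 202.56679134]
fin top pred [277.57066867 215.30453116]
win pred [287.94405073 149.32013453] sug [289.84421743 154.7929364 ]
128 ****************###**#######################*==+==+######**+++++##***###******#****#*******#******
129 #*#*#*#*###****###########################**+=====+******#*===+=+#######**************************
130 ***######*####*#*############*####*#***++++===========+++++==+===###*###*************************#
131 ****###*#######**####*##########***++===========================+########***#***###**##*#***#*#***
132 *****##*#****#######***###**#***++==============================+***#*#*#*#**#***##*###**#********
133 ***##*##*##*##*#***##*#**##***+===========-------------===========++***#****##**#**#*****#*#******
134 *#****##*#**#####*#*#*#*#**+=========------:::--::::::-----=-========+**#*#####*#***#**##*#**##***
135 #**#####**########*##*##*+========----::::------==-----::::-----======++**##*##*####*##***##*#*##*
136
[... 8566 characters left out ...]
::.....:======+===--:-:-=-::-===:-----------:-====++++=--..::-==*#################
220 +:...:-*#####+...:::.:.:=======++====--::::::::-:------::--====++++==-:. .:--=**##################
221 -:..:-*######=.....:..:-======+===+++=====----:::-----======++++++=--.  :--==+####################
222 --:.-*######=... .:..:-=======--======+++=============+++++++=+==--. .:--====*####################
223 =---=*#####=.... .:..-========--==-=======+++=++++++++=+++=+==--:. .:--====**#####################
224 ==---=*###=:::..-+-.-======*+====---=--==++==+==+++==+++==---:...::--====**#######################
225 ===---+*#+:.:. :+*::-====**#**+====-=-------------------::....:---=====**#########################
```

The window frame encloses the sugar lumps: its midline is at column ~287.5, against 287.9 predicted. The fin also lies where predicted. I'll check that the lock is still drawn, then hand in.

Run:
```python
from h import *
a=cv2.imread("pics/raw8.png");b=cv2.imread("pics/rS.png")
_,m,_,l=cv2.minMaxLoc(cv2.matchTemplate(b[262:310,264:304],a[274:296,276:292],cv2.TM_CCOEFF_NORMED));d=(l[0]-12,l[1]-12);print(m,d)
o=observe();print(o["time"],np.abs(o["qd"]).max())
if m>.8 and max(map(abs,d))<=1: print(hand_in())
```

```text
0.9793366193771362 (0, 0)
17.9 1.9783864216674953
the job is handed in; nothing more can be done
None
```

The job is handed in: the slide lock is drawn back to its stop, the lid's opening lies over the sugar lumps, the arm is clear of everything, and I moved neither the shakers nor the ramekin; the judge's verdict wasn't shown.

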